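# Find where the sliding-door shoe binds in its track and back it off

## Task

The wooden door track on the bench has a swollen place somewhere that cannot be seen. Slide the dark shoe gently along the track towards the orange marker, so that it pushes the marker along, until you feel the shoe bind, without forcing it; then draw the shoe back so that it runs free, about 3 cm clear of the marker, and let go. Leave the marker standing where the shoe put it, do not touch it with the robot, and do not disturb the things lying beside the track.

Things in the scene. Friction and masses are not known exactly. Their poses are not given: they have to be found in the camera images.
- track: Wooden sliding-door track fixed to the bench, 400 mm long (its y), 80 mm wide, 30 mm high, with a 40 mm wide groove along its middle and centimetre ticks on the far cheek. Origin: centre of its underside, on the bench top; z up. Shoe and marker slide along its y axis; +y (roughly to the robot's left) points from the shoe to the marker.
- lining: Aluminium strip, the floor of the groove, fixed; origin and axes as the track's. One place in the groove is swollen and squeezes the shoe: it begins to bind with its leading face somewhere 30 to 120 mm past the track's middle; from there the push rises about 1 N per mm, and the shoe springs back if let go. About 10 N of push in all counts as bound; over about 20 N is forcing it.
- track_right_end (a point): Middle of the track's end behind the shoe (track y = -200 mm), 30 mm over the bench, level with the cheeks' tops.
- track_left_end (a point): Middle of the track's other end (track y = +200 mm), 30 mm over the bench.
- shoe: Dark wooden shoe captive in the groove; slides only along the track's y. Top plate 62 mm across, 70 mm along, its top 39.5 mm over the bench; on its middle stands a pale upright grip, 28 mm across the track, 36 mm along it, up to 86.5 mm over the bench. Origin: under its middle, at bench height; axes as the track's. Running free it takes about 2 N, 3 N with the marker ahead.
- shoe_grip (a point): Point inside the shoe's upright grip, on its axis (over the track's middle line), 68 mm over the bench: the height to grasp.
- shoe_nose (a point): Point on the shoe's leading face, which pushes the marker: 35 mm ahead (+y) of the shoe's middle, 36 mm over the bench. Axes as the track's.
- marker: Small orange plastic saddle riding on the track's near cheek, ahead of the shoe, 25 mm across, 16 mm along the track, its top 40 mm over the bench. It slides along y only and stays where it is left (1 N of friction). Origin: on the track's middle line, at bench height, level with the marker's back face; axes as the track's.
- marker_back (a point): Middle of the marker's back face, which the shoe's leading face meets; 36 mm over the bench. The clear gap is the distance along the track's y from shoe_nose to here; 0 when they touch.
- wood_block: Wooden block 40x70x22 mm lying on the bench by the near side of the track; bystander.
- tape_measure: Yellow tape measure 42x75x65 mm standing on the bench beyond the far side of the track; bystander.
- chisel: Chisel with red handle, 26x255x29 mm, lying on the bench beyond the far side of the track; bystander.

How it is judged:
By the outcome, as a careful person would: the job done as asked, in the order asked, and still so for the second after the job is handed in, with the robot touching nothing.
It also fails if it takes over 51 s, if anything falls off the work surface, if the arm or the gripper's body presses on something with over 40 N, if the wrist force passes 120 N, or if a joint passes its speed limit or range.

## Robot

A 7-joint arm with a two-finger parallel gripper is mounted at the origin on a cart in front of the work surface, level with it; the furniture and walls round the work are solid. World frame = base frame: x ahead of the robot, y to its left, z up, the work surface at z = 0. Lengths are in m, angles in rad, forces in N, time in s.
With the tool pointing down it reaches from about 0.4 to 0.75 m from the base axis. Payload 19.5 kg.
Tool frame: the origin (TCP) lies midway between the tips of the shut fingers; the grasp point (between the pads) lies 19 mm behind it; z points along the fingers, y is the line along which they close (so a half turn about z gives the same grasp; the last joint's range is limited). The gripper opens to 85 mm and grips with 20 to 120 N. Pads are 22 mm wide; open, the fingers measure 114 mm over their backs; the gripper's body (76 mm by 85 mm) begins 54 mm behind the grasp point. The pads swing forward as they close: fully open they stand 13 mm farther back than shut.
Start: joints at [1.088, 0.707, -0.028, 1.485, 0.022, 0.951, -0.075], TCP at [0.245, -0.52, 0.192] pointing down, gripper open.
Joint ranges: [-2.71, 2.71], [-0.32, 2.16], [-1.57, 1.52], [0, 2.45], [-1.46, 4.6], [0, 2.02], [-2.83, 2.83]. Speed limits (rad/s): [1.89, 1.89, 2.57, 2.57, 3.01, 3.01, 3.01].

## Interface

Orientations are given as a unit quaternion [x, y, z, w].
In Python, from workcell import robot gives the robot as it stands.
- The arm moves only by the tool drive_tool, never from a script. Its argument "moves" is a list of rows, each a list of 7 numbers: the finger opening in cm, from 0 to 8.54, then the shift along the tool's x, y, z in cm, then the turn, a rotation vector about the tool's x, y, z in degrees. A call has 1 to 5 rows; each row shifts and turns the commanded pose from where the row before left it, along the tool's axes as they then stand; what a row does not reach is not made up. A row lasts 1/8 s, in which the tool goes at most 62.5 mm and 10.7 degrees, less where a joint would pass 70% of its speed; a pose out of reach is approached as far as the arm can. A call is refused whole if a number of a shift passes 6.25 or a number of a turn 10.7, either way. A call with a gripper value outside its range is refused whole. The fingers move at their own pace and stop on an object; "squeeze" is the grip in N (left out, the last holds). Time passes only in rows, so rows that do not move let the fingers close. It gives the time, the measured TCP pose, the force, the opening and the grip force at its end, in the units of the state.
- robot.get_obs(): the state, without advancing time (a new reading comes with each control period).
- robot.snapshot(name): name is "side" or "top" or "wrist"; returns the picture (480x640x3 uint8, red, green, blue); there is no depth.
- robot.camera_model(name): a dict with "fx", "fy", "cx", "cy" (pixels), "extrinsics" (4x4, takes a point from world to camera coordinates). Camera axes: x right, y up, looking along -z (the intrinsics and any distortion apply to the point x, -y, -z); pixel columns grow to the right and rows downward; lengths in m; the calibration is good to about 2 mm. A picture is of the moment at which its call begins: read the wrist's pose just before it. camera_model takes no time and is no camera call; for the wrist camera it gives the pose at the moment of the call.
- robot.hand_in(): hands the job in; it is judged then, once.
The state is a dict: "clock": time; "joint_positions": joint angles; "qd": joint speeds; "joint_torque": joint torques, N m; "eef_pos": TCP position; "tool_rot": TCP orientation; "wrist_force": force on the tool from outside, world axes, zero at the start; "wrist_torque": the same for the moment, N m; "opening": finger opening in m; "gripper_force": force on a finger pad.
Only numpy, scipy, OpenCV 4.12 (cv2) and the standard library are available. Lean on these libraries where they do the work, as an engineer would, in place of code of your own. Each camera call takes 0.05 s, during which the arm holds its last target. There are 200 camera calls.

## Working session

There is one attempt and no reset: what is moved stays moved. The work goes in short steps, Python scripts to look and compute and a tool call to move; the robot and the scene stay as the last step left them, time stands still between calls to the robot, and variables do not carry over. Pictures are saved under pics/ and viewed, at most 10 in all, crops included, and the job is handed in when it is done.

Besides the shell and the picture viewer there is one more tool, called after "Call:" in YAML: its name, and indented under it one key for each argument. drive_tool: Moves the arm, as the interface text tells. Its arguments: {"type":"object","properties":{"moves":{"type":"array","items":{"type":"array","items":{"type":"number"}}},"squeeze":{"type":"number"}},"required":["moves"]}

```bash
mkdir -p pics; python3 - <<'E'
from workcell import robot
import cv2,numpy as np
o=robot.get_obs(); print({k:np.round(v,3).tolist() for k,v in o.items()})
for n in("top","side"):
    im=robot.snapshot(n); cv2.imwrite(f"pics/{n}0.png",im[:,:,::-1]); m=robot.camera_model(n); print(n,{k:np.round(v,4).tolist() if not isinstance(v,str) else v for k,v in m.items()})
E
```

```text
{'clock': 0.0, 'joint_positions': [1.088, 0.707, -0.028, 1.485, 0.022, 0.951, -0.076], 'qd': [-0.0, -0.0, 0.0, 0.002, -0.0, 0.0, -0.001], 'joint_torque': [-0.0, -88.322, 1.235, -23.617, 0.017, 0.006, -0.0], 'eef_pos': [0.245, -0.52, 0.192], 'tool_rot': [0.976, 0.219, -0.0, -0.001], 'wrist_force': [0.388, 0.34, -0.751], 'wrist_torque': [-0.017, -0.043, -0.033], 'gripper_force': 0.0, 'opening': 0.085}
top {'fx': 484.9255, 'fy': 484.9255, 'cx': 317.2301, 'cy': 238.6815, 'extrinsics': [[0.0039, -0.9996, -0.0285, 0.0414], [0.9961, 0.0014, 0.0881, -0.6135], [-0.088, -0.0288, 0.9957, -0.8795], [0.0, 0.0, 0.0, 1.0]]}
side {'fx': 519.3835, 'fy': 519.3835, 'cx': 329.6447, 'cy': 234.743, 'extrinsics': [[-0.9979, -0.0613, -0.0188, 0.6141], [0.0099, -0.437, 0.8994, -0.0636], [-0.0634, 0.8973, 0.4368, -0.9303], [0.0, 0.0, 0.0, 1.0]]}
```

View pics/top0.png

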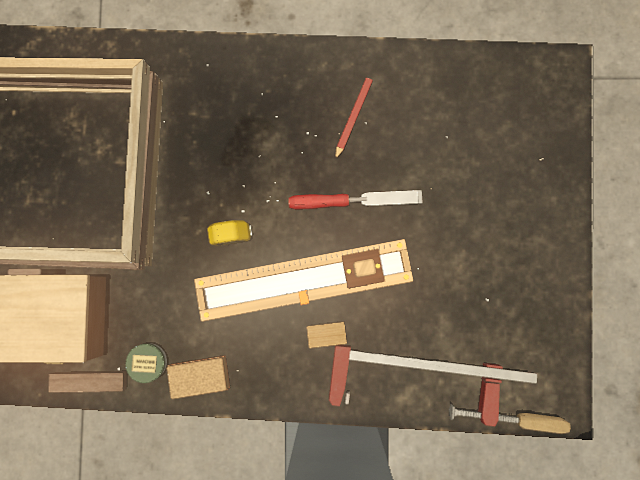

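View pics/side0.png

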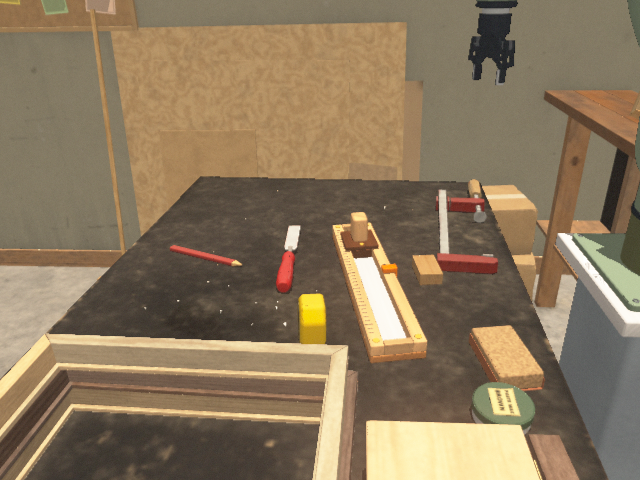

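The top view shows the track from about (195,280)/(202,321) to (405,240)/(412,281), with the shoe grip at about (364,267) and the marker at (304,297). The tape measure is at (230,232) and the wood block at (327,334). The side view shows the same arrangement, with the grip at (359,225).

```bash
cat > h.py <<'E'
from workcell import robot
import cv2,numpy as np
from scipy.spatial.transform import Rotation as R
def cast(m,uv,z):
    E=np.array(m["extrinsics"]); uv=np.atleast_2d(uv).astype(float)
    d=np.c_[(uv[:,0]-m["cx"])/m["fx"],-(uv[:,1]-m["cy"])/m["fy"],-np.ones(len(uv))]@E[:3,:3]
    c=-E[:3,:3].T@E[:3,3]
    return c+d*((z-c[2])/d[:,2])[:,None]
def blob(mask,roi):
    x0,y0,x1,y1=roi; k=np.zeros_like(mask); k[y0:y1,x0:x1]=mask[y0:y1,x0:x1]
    c=max(cv2.findContours(k,0,1)[0],key=cv2.contourArea); return c,cv2.minAreaRect(c)
def delta(target,yaw):
    "tool-frame shift (cm) and turn (deg) to a downward tool at target with tool y at world heading yaw or opposite"
    o=robot.get_obs(); q=R.from_quat(o["tool_rot"]); best=None
    for s in(0,np.pi):
        ax_y=np.array([np.cos(yaw+s),np.sin(yaw+s),0]); z=np.array([0,0,-1.]); x=np.cross(ax_y,z)
        r=(q.inv()*R.from_matrix(np.c_[x,ax_y,z])).as_rotvec(True)
        if best is None or np.linalg.norm(r)<np.linalg.norm(best): best=r
    return (q.inv().apply(np.array(target)-o["eef_pos"])*100).round(2),best.round(2)
E
python3 - <<'E'
from h import *
im=cv2.imread("pics/top0.png"); m=robot.camera_model("top")
hsv=cv2.cvtColor(im,cv2.COLOR_BGR2HSV)
c,r=blob(cv2.inRange(hsv,(0,0,120),(40,255,255)),(185,232,425,330))
b=cv2.boxPoints(r); P=cast(m,b,.03); print(np.round(b),P.round(3),"sizes",np.linalg.norm(P[1]-P[0]),np.linalg.norm(P[2]-P[1]))
c,r=blob(cv2.inRange(hsv,(8,190,150),(22,255,255)),(285,280,320,310)); print("marker",r,cast(m,r[0],.04).round(3))
c,r=blob(cv2.inRange(hsv,(0,0,150),(40,255,255)),(352,257,376,279)); print("grip",r,cast(m,r[0],.0865).round(3))
E
```

```text
[[190. 249.]
 [406. 223.]
 [417. 315.]
 [201. 341.]] [[ 0.593  0.282  0.03 ]
 [ 0.642 -0.122  0.03 ]
 [ 0.474 -0.14   0.03 ]
 [ 0.424  0.257  0.03 ]] sizes 0.4068386232963404 0.16933786025935457Traceback (most recent call last):
  File "<stdin>", line 6, in <module>
  File "h.py", line 11, in blob
    c=max(cv2.findContours(k,0,1)[0],key=cv2.contourArea); return c,cv2.minAreaRect(c)
ValueError: max() iterable argument is empty
```

```bash
python3 - <<'E'
from h import *
im=cv2.imread("pics/top0.png"); m=robot.camera_model("top")
hsv=cv2.cvtColor(im,cv2.COLOR_BGR2HSV)
poly=np.zeros(im.shape[:2],np.uint8); cv2.fillPoly(poly,[np.array([[188,274],[406,233],[419,286],[200,329]])],255)
c,r=blob(cv2.inRange(hsv,(0,0,110),(40,255,255))&poly,(185,225,425,335))
b=cv2.boxPoints(r); P=cast(m,b,.03); L=[np.linalg.norm(P[1]-P[0]),np.linalg.norm(P[2]-P[1])]
cen=P.mean(0); v=P[1]-P[0] if L[0]>L[1] else P[2]-P[1]; v*=np.sign(v[1]); yaw=np.arctan2(v[1],v[0])
print(np.round(b),cen.round(4),L,"yaw",np.degrees(yaw))
u=np.array([np.cos(yaw),np.sin(yaw),0]); w=np.array([np.sin(yaw),-np.cos(yaw),0])
print("marker hsv",hsv[297,304])
h0=int(hsv[297,304,0])
for n,k,roi,z in(("marker",cv2.inRange(hsv,(h0-3,200,150),(h0+3,255,255)),(290,285,318,310),.04),("grip",cv2.inRange(hsv,(0,0,150),(40,255,255)),(352,257,376,279),.0865)):
    c,r=blob(k,roi); p=cast(m,r[0],z)[0]; print(n,r,p.round(4),"track xy",((p-cen)@w).round(4),((p-cen)@u).round(4))
    if n=="grip": print("delta",delta([p[0],p[1],.13],yaw))
E
```

```text
[[188. 274.]
 [404. 231.]
 [415. 287.]
 [199. 330.]] [0.5354 0.0729 0.03  ] [np.float64(0.4101416373378369), np.float64(0.10518585036605681)] yaw 101.24846720917328
marker hsv [ 18 152 255]Traceback (most recent call last):
  File "<stdin>", line 13, in <module>
  File "h.py", line 11, in blob
    c=max(cv2.findContours(k,0,1)[0],key=cv2.contourArea); return c,cv2.minAreaRect(c)
ValueError: max() iterable argument is empty
```

```bash
python3 - <<'E'
from h import *
m=robot.camera_model("top"); mw=robot.camera_model("wrist"); o=robot.get_obs()
P=cast(m,[[195,280],[202,321],[412,281],[405,240]],.03); cen=P.mean(0)
v=P[2]+P[3]-P[0]-P[1]; v=-v/np.linalg.norm(v); yaw=np.arctan2(v[1],v[0])
print(P.round(3),cen.round(4),np.linalg.norm(P[0]-P[1]),np.linalg.norm(P[0]-P[3]),np.degrees(yaw))
u=v; w=np.array([np.sin(yaw),-np.cos(yaw),0])
for n,uv,z in(("grip",[364.5,267.5],.0865),("shoe",[363,268],.0395),("marker",[304,297],.04)):
    p=cast(m,uv,z)[0]; print(n,p.round(4),((p-cen)@w).round(4),((p-cen)@u).round(4))
    if n=="grip": print("delta",delta([p[0],p[1],.15],yaw))
E=np.array(mw["extrinsics"]); print("wrist cam pos in tool",R.from_quat(o["tool_rot"]).inv().apply(-E[:3,:3].T@E[:3,3]-o["eef_pos"]).round(3))
E
```

```text
[[ 0.535  0.271  0.03 ]
 [ 0.46   0.256  0.03 ]
 [ 0.535 -0.132  0.03 ]
 [ 0.611 -0.12   0.03 ]] [0.5354 0.0687 0.03  ] 0.07702971865893701 0.3979598709426565 100.95833985855259
grip [ 0.5581 -0.0409  0.0865] 0.0015 -0.1119
delta (array([ 48.73, -29.96,   4.23]), array([-5.00e-02,  1.00e-02,  1.43e+01]))
shoe [ 0.5585 -0.0413  0.0395] 0.0018 -0.1124
marker [0.5053 0.0665 0.04  ] -0.03 0.0036
wrist cam pos in tool [ 0.077 -0.    -0.181]
```

Call:
drive_tool:
  moves:
    - [8.5, 4.8, -3, 0, 0, 0, 0]
    - [8.5, 4.8, -3, 0, 0, 0, 0]
    - [8.5, 4.8, -3, 0, 0, 0, 0]
    - [8.5, 4.8, -3, 0, 0, 0, 0]
    - [8.5, 4.8, -3, 0, 0, 0, 0]
  squeeze: 60

```text
clock: 0.72
eef_pos: [0.3991, -0.2803, 0.1923]
tool_rot: [0.976, 0.219, -0.0, -0.0]
wrist_force: [1.2, -1.2, 0.2]
opening: 0.0853
gripper_force: 0.0
```

Call:
drive_tool:
  moves:
    - [8.5, 4.9, -3, 0, 0, 0, 0]
    - [8.5, 4.9, -3, 0, 0, 0, 0]
    - [8.5, 4.9, -3, 0, 0, 0, 0]
    - [8.5, 4.9, -3, 0, 0, 0, 7.1]
    - [8.5, 0, 0, 0, 0, 0, 7.1]

```text
clock: 1.35
eef_pos: [0.5259, -0.0855, 0.1918]
tool_rot: [0.995, 0.097, 0.0, -0.001]
wrist_force: [-0.3, -1.7, -0.3]
opening: 0.0849
gripper_force: 0.0
```

```bash
python3 - <<'E'
from h import *
o=robot.get_obs(); print(o["clock"],o["eef_pos"],np.abs(o["qd"]).max())
print(delta([.558,-.041,.15],np.radians(101)))
im=robot.snapshot("wrist"); cv2.imwrite("pics/w1.png",im[:,:,::-1])
E
```

```text
1.35 [ 0.52593171 -0.08550619  0.19177261] 0.7073316616883972
(array([ 4.01, -3.74,  4.18]), array([-0.1 , -0.01,  0.17]))
```

View pics/w1.png

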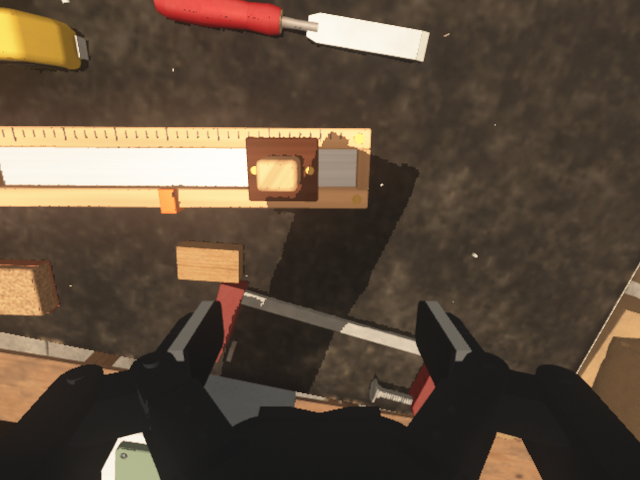

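The wrist view shows the track running level at rows 128–208 with its right end at column about 370. The grip top is at about (278,176), the shoe's leading face at column 248 and the marker's back at column 178. The arm was still moving, so I'll finish the approach and measure there.

Call:
drive_tool:
  moves:
    - [8.5, 2, -1.9, 0, 0, 0, 0]
    - [8.5, 0, 0, 0, 0, 0, 0]
    - [8.5, 0, 0, 0, 0, 0, 0]

```text
clock: 1.78
eef_pos: [0.54, -0.0682, 0.1923]
tool_rot: [0.995, 0.096, -0.0, 0.0]
wrist_force: [0.3, 0.0, 0.2]
opening: 0.0846
gripper_force: 0.0
```

```bash
python3 - <<'E'
from h import *
o=robot.get_obs(); mw=robot.camera_model("wrist"); print(o["clock"],o["eef_pos"],np.abs(o["qd"]).max())
im=robot.snapshot("wrist"); cv2.imwrite("pics/w2.png",im[:,:,::-1])
print({k:np.round(v,3).tolist() for k,v in mw.items() if k!="extrinsics"})
np.savez("w2.npz",**{k:v for k,v in mw.items()})
E
```

```text
1.775 [ 0.53998743 -0.06816517  0.1923277 ] 0.006553636356395885
{'fx': 334.881, 'fy': 334.881, 'cx': 319.145, 'cy': 239.889}
```

View pics/w2.png

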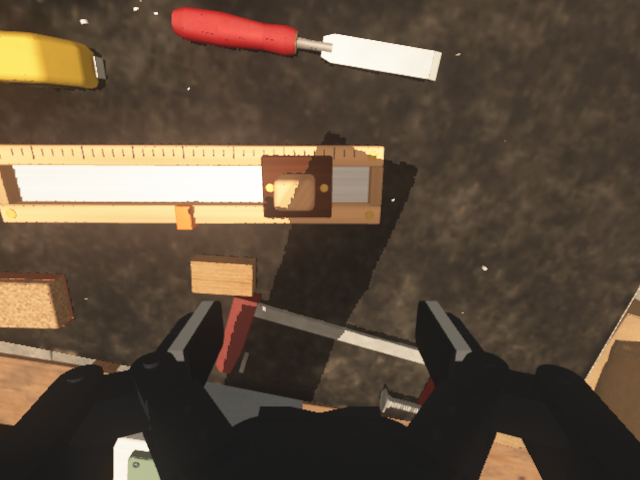

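The right-hand track corners are (383,146) and (380,223), with edges at rows 146 and 223. The shoe plate spans (263,156) to (331,217), the grip top is centred at about (295,192), and the marker is at columns 176–193.

```bash
python3 - <<'E'
from h import *
m=dict(np.load("w2.npz"))
P=cast(m,[[10,146],[383,146],[380,223],[10,223]],.03); v=P[0]-P[1]; v2=P[3]-P[2]
print(P.round(4),np.degrees(np.arctan2(v[1],v[0])),np.degrees(np.arctan2(v2[1],v2[0])))
yaw=np.arctan2(v[1]+v2[1],v[0]+v2[0]); u=np.array([np.cos(yaw),np.sin(yaw),0]); w=np.array([np.sin(yaw),-np.cos(yaw),0])
end=(P[1]+P[2])/2; cen=end+.2*u; print("width",(P[1]-P[2])@w,"centre",cen.round(4))
pl=cast(m,[[263,156],[331,156],[331,217],[263,217]],.0395); p=pl.mean(0)
print("plate",p.round(4),np.linalg.norm(pl[0]-pl[1]),np.linalg.norm(pl[1]-pl[2]),(p-cen)@w,(p-cen)@u)
g=cast(m,[[274,174],[316,174],[316,211],[274,211]],.0865); gp=g.mean(0); print("grip",gp.round(4),np.linalg.norm(g[0]-g[1]),np.linalg.norm(g[1]-g[2]),(gp-cen)@w,(gp-cen)@u)
b=cast(m,[[193,218]],.04)[0]; print("marker back",b.round(4),(b-cen)@u)
print("delta plate",delta([p[0],p[1],.049],yaw),"grip",delta([gp[0],gp[1],.049],yaw))
E
```

```text
[[ 0.5443  0.2447  0.03  ]
 [ 0.6155 -0.1173  0.03  ]
 [ 0.5386 -0.1338  0.03  ]
 [ 0.4628  0.2512  0.03  ]] 101.12656072323199 101.13376291154655
width 0.07863727794648834 centre [0.5384 0.0707 0.03  ]
plate [ 0.5604 -0.0413  0.0395] 0.06595398287396861 0.06077589620081985 -7.07935111703259e-05 -0.11409888767509822
grip [ 0.5631 -0.0421  0.0865] 0.03557158938782296 0.03201006863102042 0.0024787408674331345 -0.11541551613793855
marker back [0.509  0.0578 0.04  ] -0.00693297863252949
delta plate (array([ 2.53, -2.26, 14.34]), array([ 0.01,  0.03, -0.09])) grip (array([ 2.78, -2.13, 14.34]), array([ 0.01,  0.03, -0.09]))
```

Call:
drive_tool:
  moves:
    - [8.5, 2.6, -2.2, 0, 0, 0, 0]
    - [8.5, 0, 0, 4, 0, 0, 0]
    - [8.5, 0, 0, 4, 0, 0, 0]
    - [8.5, 0, 0, 3.5, 0, 0, 0]
    - [8.5, 0, 0, 2.9, 0, 0, 0]
  squeeze: 50

```text
clock: 2.45
eef_pos: [0.5612, -0.0416, 0.0472]
tool_rot: [0.995, 0.096, -0.0, 0.0]
wrist_force: [0.9, -0.4, -1.0]
opening: 0.085
gripper_force: 0.0
```

Call:
drive_tool:
  moves:
    - [8.5, 0, 0, 0, 0, 0, 0]
    - [6, 0, 0, 0, 0, 0, 0]
    - [5, 0, 0, 0, 0, 0, 0]
    - [4, 0, 0, 0, 0, 0, 0]
    - [3.6, 0, 0, 0, 0, 0, 0]

```text
clock: 3.08
eef_pos: [0.5619, -0.0408, 0.0488]
tool_rot: [0.995, 0.096, 0.0, -0.0]
wrist_force: [-1.2, 0.1, 0.5]
opening: 0.0359
gripper_force: 0.0
```

Call:
drive_tool:
  moves:
    - [2, 0, 0, 0, 0, 0, 0]
    - [2, 0, 0, 0, 0, 0, 0]
    - [2, 0, 0, 0, 0, 0, 0]

```text
clock: 3.45
eef_pos: [0.5617, -0.0407, 0.0484]
tool_rot: [0.995, 0.096, -0.0, -0.0]
wrist_force: [0.7, -0.2, 0.4]
opening: 0.0201
gripper_force: 0.0
```

```bash
python3 - <<'E'
from h import *
o=robot.get_obs(); print({k:np.round(o[k],4).tolist() for k in("clock","eef_pos","tool_rot","wrist_force","opening","gripper_force")})
im=robot.snapshot("side"); cv2.imwrite("pics/s2.png",cv2.resize(im[150:330,270:510,::-1],None,fx=3,fy=3))
E
```

```text
{'clock': 3.45, 'eef_pos': [0.5617, -0.0407, 0.0484], 'tool_rot': [0.9954, 0.0963, -0.0, -0.0], 'wrist_force': [0.6669, -0.177, 0.3951], 'opening': 0.0201, 'gripper_force': 0.0}
```

View pics/s2.png

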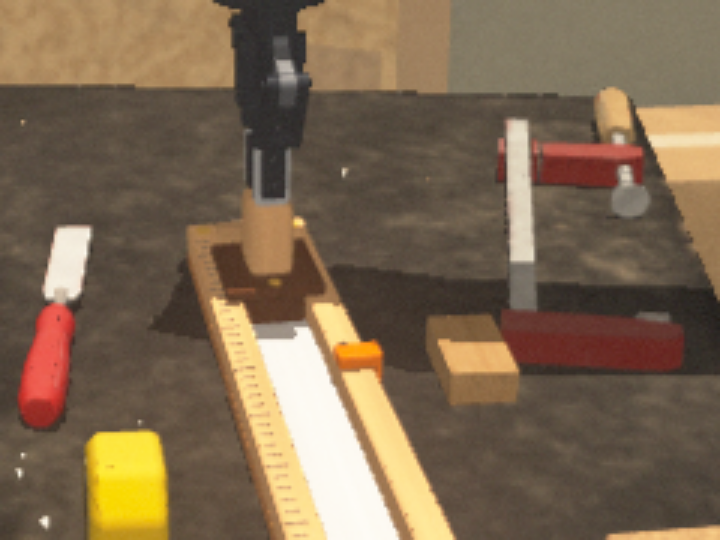

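The crop shows the finger tip ending at about (270,200), only level with the grip's top, and the fingers closed to 20 mm without meeting anything. The tool must be higher or further off than it reports, so I'll check this against the calibration.

```bash
python3 - <<'E'
from h import *
def proj(m,p):
    E=np.array(m["extrinsics"]); c=E[:3,:3]@p+E[:3,3]; return np.array([m["cx"]+m["fx"]*c[0]/-c[2],m["cy"]-m["fy"]*c[1]/-c[2]]).round(1)
o=robot.get_obs(); p=o["eef_pos"]; m=robot.camera_model("side")
f=lambda q:((q-[270,150])*3).round()
for n,q in(("tcp",p),("tcp+30",p+[0,0,.03]),("shoe base",np.array([.5604,-.0413,.0395])),("grip top",np.array([.5604,-.0413,.0865])),("plate nose",np.array([.5604-.0068,-.0413+.0343,.0395])),("R end",np.array([.577,-.1255,.03])),("L end",np.array([.4998,.267,.03]))): print(n,f(proj(m,q)),proj(m,q))
im=np.hstack([cv2.resize(robot.snapshot("top")[215:335,180:430,::-1],None,fx=3,fy=3)]); cv2.imwrite("pics/t2.png",im)
cv2.imwrite("pics/w3.png",robot.snapshot("wrist")[:,:,::-1])
E
```

```text
tcp [266. 249.] [358.8 233. ]
tcp+30 [267. 206.] [358.9 218.5]
shoe base [268. 261.] [359.5 237.1]
grip top [269. 193.] [359.6 214.4]
plate nose [279. 286.] [363.  245.4]
R end [245. 219.] [351.8 223.1]
L end [395. 580.] [401.7 343.4]
```

View pics/w3.png

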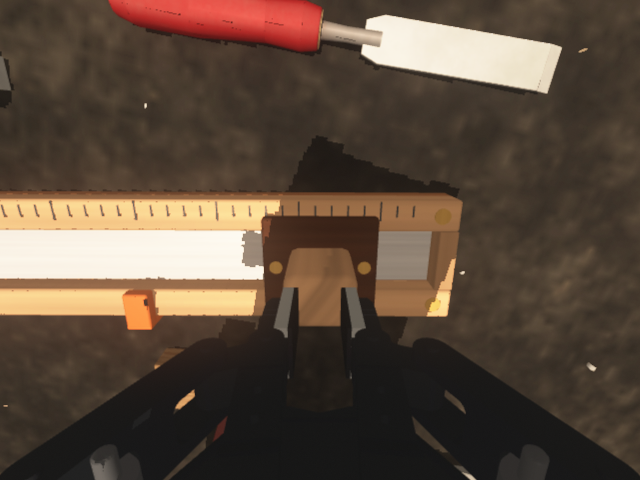

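The wrist view shows the finger gap at columns 298–342 and the tips ending at about row 288, drawn over the grip's top face (rows 250–325). The plate spans columns 263–378, and the track's right corners are (461,195) and (449,317). I'll check the tip height against the projection.

```bash
python3 - <<'E'
from h import *
def proj(m,p):
    E=np.array(m["extrinsics"]); c=E[:3,:3]@p+E[:3,3]; return np.array([m["cx"]+m["fx"]*c[0]/-c[2],m["cy"]-m["fy"]*c[1]/-c[2]]).round(1)
o=robot.get_obs(); m=robot.camera_model("wrist"); q=R.from_quat(o["tool_rot"])
E=np.array(m["extrinsics"]); print("cam",(-E[:3,:3].T@E[:3,3]).round(4), "axis",(-E[2,:3]).round(3))
for d in(0,-.019,-.035,-.05,-.07):
    print(d,[proj(m,o["eef_pos"]+q.apply([0,s,d])) .tolist() for s in(-.01,0,.01)])
P=cast(m,[[10,193],[461,195],[449,317],[10,316]],.03); print(P.round(4),"width",np.linalg.norm(P[1]-P[2]))
pl=cast(m,[[263,217],[378,217]],.0395); print("plate len",np.linalg.norm(pl[0]-pl[1]))
yaw=np.radians(101.13);u=np.array([np.cos(yaw),np.sin(yaw),0]);w=np.array([np.sin(yaw),-np.cos(yaw),0])
c=np.array([.5604,-.0413,0])
for z in(.0395,.0865): print("grip corners",z,[proj(m,c+[0,0,z]+a*.014*w+b*.018*u).tolist() for a,b in((1,1),(1,-1),(-1,-1),(-1,1))])
E
```

```text
cam [ 0.637  -0.0258  0.2298] axis [-0.298 -0.058 -0.953]
0 [[302.5, 270.8], [319.6, 270.8], [336.7, 270.8]]
-0.019 [[300.8, 284.7], [319.6, 284.8], [338.5, 284.8]]
-0.035 [[299.1, 298.9], [319.7, 299.0], [340.2, 299.0]]
-0.05 [[297.1, 314.9], [319.7, 314.9], [342.2, 314.9]]
-0.07 [[293.9, 341.6], [319.7, 341.7], [345.6, 341.7]]
[[ 0.5677  0.1497  0.03  ]
 [ 0.6187 -0.116   0.03  ]
 [ 0.5378 -0.1345  0.03  ]
 [ 0.4813  0.1566  0.03  ]] width 0.08296496628186856
plate len 0.06710751734487741
grip corners 0.0395 [[290.1, 245.5], [350.2, 245.5], [348.9, 288.0], [291.3, 288.0]]
grip corners 0.0865 [[281.7, 277.8], [359.0, 277.8], [357.0, 330.1], [283.6, 330.1]]
```

View pics/t2.png

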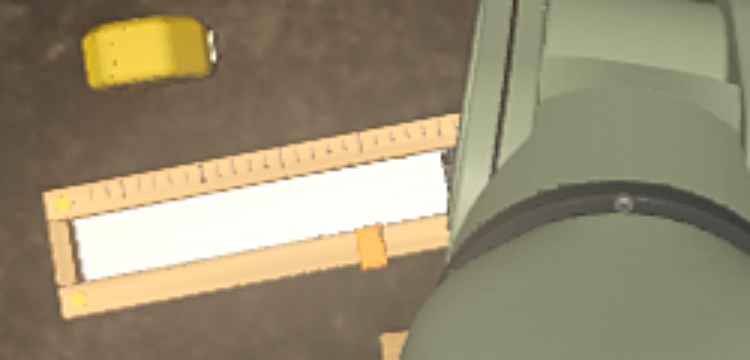

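The grip and track project where they should, so the pose reading is sound. But the visible tips sit about 40 mm behind the stated TCP. The start side picture showed the open tips free, at about (478,80) and (502,82), so I'll check against that.

```bash
python3 - <<'E'
from h import *
def proj(m,p):
    E=np.array(m["extrinsics"]); c=E[:3,:3]@p+E[:3,3]; return np.array([m["cx"]+m["fx"]*c[0]/-c[2],m["cy"]-m["fy"]*c[1]/-c[2]]).round(1)
m=robot.camera_model("side"); q=R.from_quat([.976,.219,0,-.001]); p=np.array([.245,-.52,.192])
for d in(0,-.013,-.03,-.05): print(d,[proj(m,p+q.apply([0,s,d])).tolist() for s in(-.045,.045)])
im=cv2.imread("pics/side0.png"); g=cv2.cvtColor(im,cv2.COLOR_BGR2GRAY)[30:110,460:530]
k=(g<70).astype(np.uint8); print("dark rows",[(30+r,460+np.flatnonzero(k[r]).min(),460+np.flatnonzero(k[r]).max()) for r in range(80) if k[r].any()][::4], "last",30+np.flatnonzero(k.any(1)).max())
E
```

```text
0 [[496.4, 105.6], [474.5, 99.2]]
-0.013 [[497.1, 100.3], [475.0, 94.1]]
-0.03 [[497.9, 93.3], [475.7, 87.5]]
-0.05 [[498.9, 85.0], [476.5, 79.6]]
dark rows [(30, np.int64(477), np.int64(509)), (34, np.int64(480), np.int64(506)), (38, np.int64(472), np.int64(504)), (42, np.int64(471), np.int64(514)), (46, np.int64(470), np.int64(514)), (50, np.int64(469), np.int64(514)), (54, np.int64(469), np.int64(513)), (58, np.int64(468), np.int64(513)), (62, np.int64(472), np.int64(513)), (66, np.int64(475), np.int64(511)), (70, np.int64(475), np.int64(505)), (74, np.int64(474), np.int64(505)), (78, np.int64(474), np.int64(504)), (82, np.int64(499), np.int64(503))] last 82
```

The start picture confirms it: the open tips end about 52 mm behind the stated TCP, where 13 mm was given, so the real fingers are about 39 mm shorter than the TCP frame implies. I'll open, go 3.6 cm lower while watching the force, and grasp again.

Call:
drive_tool:
  moves:
    - [8.5, 0, 0, 0, 0, 0, 0]
    - [8.5, 0, 0, 0, 0, 0, 0]
    - [8.5, 0, 0, 0, 0, 0, 0]
    - [8.5, 0, 0, 0, 0, 0, 0]
    - [8.5, 0, 0, 0.8, 0, 0, 0]

```text
clock: 4.22
eef_pos: [0.562, -0.0407, 0.0404]
tool_rot: [0.995, 0.096, 0.0, 0.0]
wrist_force: [0.2, -0.4, 0.4]
opening: 0.0846
gripper_force: 0.0
```

Call:
drive_tool:
  moves:
    - [8.5, 0, 0, 0.7, 0, 0, 0]
    - [8.5, 0, 0, 0.7, 0, 0, 0]
    - [8.5, 0, 0, 0.7, 0, 0, 0]
    - [8.5, 0, 0, 0.7, 0, 0, 0]
    - [8.5, 0, 0, 0, 0, 0, 0]

```text
clock: 4.85
eef_pos: [0.5615, -0.0407, 0.0119]
tool_rot: [0.995, 0.096, -0.0, -0.0]
wrist_force: [0.3, 0.3, 0.2]
opening: 0.0845
gripper_force: 0.0
```

```bash
python3 - <<'E'
from h import *
o=robot.get_obs(); print({k:np.round(o[k],4).tolist() for k in("clock","eef_pos","wrist_force","opening")})
cv2.imwrite("pics/w4.png",robot.snapshot("wrist")[:,:,::-1])
E
```

```text
{'clock': 4.85, 'eef_pos': [0.5615, -0.0407, 0.0119], 'wrist_force': [0.2738, 0.3291, 0.198], 'opening': 0.0845}
```

View pics/w4.png

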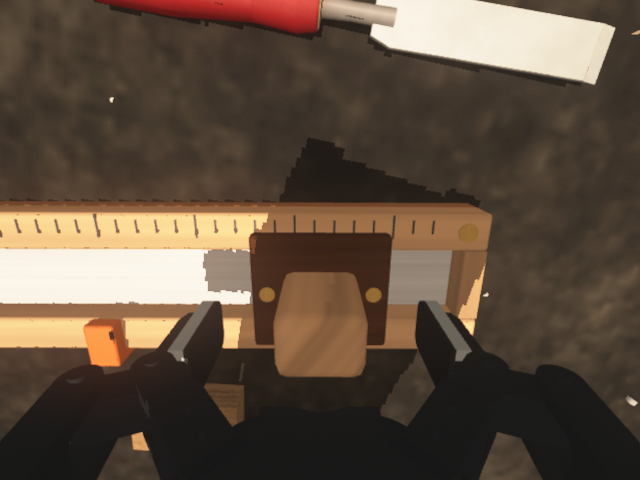

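The grip now stands between the open fingers at columns 275–367. The tips are at about (220,302) and (420,302), clear of the marker at (105,342), and there is no contact force. Closing now.

Call:
drive_tool:
  moves:
    - [6, 0, 0, 0, 0, 0, 0]
    - [5, 0, 0, 0, 0, 0, 0]
    - [4, 0, 0, 0, 0, 0, 0]
    - [3, 0, 0, 0, 0, 0, 0]
    - [3, 0, 0, 0, 0, 0, 0]
  squeeze: 50

```text
clock: 5.52
eef_pos: [0.5618, -0.0407, 0.0127]
tool_rot: [0.995, 0.096, 0.0, -0.0]
wrist_force: [-0.7, -0.4, 5.2]
opening: 0.0355
gripper_force: 49.4
```

Call:
drive_tool:
  moves:
    - [2.5, 0, 0, 0, 0, 0, 0]
    - [2.5, 0, 0, 0, 0, 0, 0]

```text
clock: 5.78
eef_pos: [0.5618, -0.0407, 0.0127]
tool_rot: [0.995, 0.096, 0.0, -0.0]
wrist_force: [-1.4, 0.3, 5.3]
opening: 0.0353
gripper_force: 49.4
```

Call:
drive_tool:
  moves:
    - [2.5, 0, -0.3, 0, 0, 0, 0]
    - [2.5, 0, -0.5, 0, 0, 0, 0]
    - [2.5, 0, -0.6, 0, 0, 0, 0]
    - [2.5, 0, -0.6, 0, 0, 0, 0]
    - [2.5, 0, -0.6, 0, 0, 0, 0]

```text
clock: 6.4
eef_pos: [0.5569, -0.0153, 0.0126]
tool_rot: [0.995, 0.096, 0.0, 0.0]
wrist_force: [0.7, -1.7, 4.6]
opening: 0.0354
gripper_force: 49.5
```

Call:
drive_tool:
  moves:
    - [2.5, 0, -0.7, 0, 0, 0, 0]
    - [2.5, 0, -0.7, 0, 0, 0, 0]
    - [2.5, 0, -0.7, 0, 0, 0, 0]
    - [2.5, 0, -0.7, 0, 0, 0, 0]
    - [2.5, 0, -0.7, 0, 0, 0, 0]

```text
clock: 7.02
eef_pos: [0.5504, 0.0192, 0.0127]
tool_rot: [0.995, 0.096, 0.0, 0.0]
wrist_force: [1.3, -1.8, 5.3]
opening: 0.0353
gripper_force: 49.5
```

Call:
drive_tool:
  moves:
    - [2.5, 0, -0.5, 0, 0, 0, 0]
    - [2.5, 0, -0.4, 0, 0, 0, 0]
    - [2.5, 0, -0.4, 0, 0, 0, 0]
    - [2.5, 0, -0.4, 0, 0, 0, 0]
    - [2.5, 0, -0.4, 0, 0, 0, 0]

```text
clock: 7.65
eef_pos: [0.5465, 0.0396, 0.0127]
tool_rot: [0.995, 0.096, 0.001, 0.0]
wrist_force: [2.1, -3.0, 5.8]
opening: 0.0354
gripper_force: 49.6
```

Call:
drive_tool:
  moves:
    - [2.5, 0, -0.4, 0, 0, 0, 0]
    - [2.5, 0, -0.4, 0, 0, 0, 0]
    - [2.5, 0, -0.4, 0, 0, 0, 0]
    - [2.5, 0, -0.3, 0, 0, 0, 0]
    - [2.5, 0, -0.2, 0, 0, 0, 0]

```text
clock: 8.28
eef_pos: [0.5432, 0.0564, 0.0127]
tool_rot: [0.995, 0.096, 0.001, 0.0]
wrist_force: [2.2, -2.8, 5.2]
opening: 0.0355
gripper_force: 49.6
```

Call:
drive_tool:
  moves:
    - [2.5, 0, -0.2, 0, 0, 0, 0]
    - [2.5, 0, -0.2, 0, 0, 0, 0]
    - [2.5, 0, -0.2, 0, 0, 0, 0]
    - [2.5, 0, -0.2, 0, 0, 0, 0]

```text
clock: 8.78
eef_pos: [0.5418, 0.0642, 0.0127]
tool_rot: [0.995, 0.096, 0.001, 0.0]
wrist_force: [2.9, -3.3, 5.7]
opening: 0.0354
gripper_force: 49.5
```

Call:
drive_tool:
  moves:
    - [2.5, 0, -0.2, 0, 0, 0, 0]
    - [2.5, 0, -0.2, 0, 0, 0, 0]
    - [2.5, 0, -0.2, 0, 0, 0, 0]
    - [2.5, 0, -0.2, 0, 0, 0, 0]

```text
clock: 9.28
eef_pos: [0.5402, 0.072, 0.0127]
tool_rot: [0.995, 0.096, 0.001, 0.0]
wrist_force: [2.7, -3.2, 4.4]
opening: 0.0353
gripper_force: 49.5
```

Call:
drive_tool:
  moves:
    - [2.5, 0, -0.2, 0, 0, 0, 0]
    - [2.5, 0, -0.2, 0, 0, 0, 0]
    - [2.5, 0, -0.2, 0, 0, 0, 0]
    - [2.5, 0, -0.2, 0, 0, 0, 0]

```text
clock: 9.78
eef_pos: [0.5387, 0.0799, 0.0127]
tool_rot: [0.995, 0.096, 0.001, 0.0]
wrist_force: [2.8, -2.1, 4.4]
opening: 0.0352
gripper_force: 49.5
```

Call:
drive_tool:
  moves:
    - [2.5, 0, -0.2, 0, 0, 0, 0]
    - [2.5, 0, -0.2, 0, 0, 0, 0]
    - [2.5, 0, -0.2, 0, 0, 0, 0]
    - [2.5, 0, -0.2, 0, 0, 0, 0]

```text
clock: 10.28
eef_pos: [0.5372, 0.0878, 0.0127]
tool_rot: [0.995, 0.096, 0.001, 0.0]
wrist_force: [3.1, -2.1, 5.2]
opening: 0.0351
gripper_force: 49.5
```

Call:
drive_tool:
  moves:
    - [2.5, 0, -0.2, 0, 0, 0, 0]
    - [2.5, 0, -0.2, 0, 0, 0, 0]
    - [2.5, 0, -0.2, 0, 0, 0, 0]
    - [2.5, 0, -0.2, 0, 0, 0, 0]

```text
clock: 10.78
eef_pos: [0.5357, 0.0957, 0.0127]
tool_rot: [0.995, 0.096, 0.001, 0.0]
wrist_force: [3.8, -3.2, 4.8]
opening: 0.0357
gripper_force: 49.5
```

Call:
drive_tool:
  moves:
    - [2.5, 0, -0.2, 0, 0, 0, 0]
    - [2.5, 0, -0.2, 0, 0, 0, 0]
    - [2.5, 0, -0.2, 0, 0, 0, 0]
    - [2.5, 0, -0.2, 0, 0, 0, 0]

```text
clock: 11.28
eef_pos: [0.5342, 0.1035, 0.0127]
tool_rot: [0.995, 0.096, 0.001, 0.0]
wrist_force: [3.4, -2.3, 5.2]
opening: 0.0357
gripper_force: 49.5
```

Call:
drive_tool:
  moves:
    - [2.5, 0, -0.2, 0, 0, 0, 0]
    - [2.5, 0, -0.2, 0, 0, 0, 0]
    - [2.5, 0, -0.2, 0, 0, 0, 0]
    - [2.5, 0, -0.2, 0, 0, 0, 0]

```text
clock: 11.78
eef_pos: [0.5327, 0.1114, 0.0126]
tool_rot: [0.995, 0.096, 0.001, 0.0]
wrist_force: [4.7, -2.2, 5.1]
opening: 0.0355
gripper_force: 49.5
```

Call:
drive_tool:
  moves:
    - [2.5, 0, -0.2, 0, 0, 0, 0]
    - [2.5, 0, -0.2, 0, 0, 0, 0]
    - [2.5, 0, -0.2, 0, 0, 0, 0]
    - [2.5, 0, -0.2, 0, 0, 0, 0]

```text
clock: 12.28
eef_pos: [0.5312, 0.1193, 0.0127]
tool_rot: [0.995, 0.096, 0.001, 0.0]
wrist_force: [5.1, -3.5, 4.8]
opening: 0.0352
gripper_force: 49.5
```

Call:
drive_tool:
  moves:
    - [2.5, 0, -0.2, 0, 0, 0, 0]
    - [2.5, 0, -0.2, 0, 0, 0, 0]
    - [2.5, 0, -0.2, 0, 0, 0, 0]
    - [2.5, 0, 0, 0, 0, 0, 0]

```text
clock: 12.78
eef_pos: [0.53, 0.1255, 0.0127]
tool_rot: [0.995, 0.096, 0.001, -0.0]
wrist_force: [4.6, 0.8, 5.5]
opening: 0.0352
gripper_force: 49.5
```

Call:
drive_tool:
  moves:
    - [2.5, 0.03, -0.2, 0, 0, 0, 0]
    - [2.5, 0, -0.2, 0, 0, 0, 0]
    - [2.5, 0, -0.2, 0, 0, 0, 0]
    - [2.5, 0, -0.2, 0, 0, 0, 0]

```text
clock: 13.28
eef_pos: [0.5286, 0.133, 0.0127]
tool_rot: [0.995, 0.096, 0.001, 0.0]
wrist_force: [3.2, -3.4, 7.2]
opening: 0.0353
gripper_force: 49.8
```

Call:
drive_tool:
  moves:
    - [2.5, 0, -0.2, 0, 0, 0, 0]
    - [2.5, 0, -0.2, 0, 0, 0, 0]
    - [2.5, 0, -0.2, 0, 0, 0, 0]

```text
clock: 13.65
eef_pos: [0.5274, 0.1389, 0.0126]
tool_rot: [0.995, 0.096, 0.001, 0.0]
wrist_force: [3.5, -2.6, 6.4]
opening: 0.0352
gripper_force: 49.8
```

Call:
drive_tool:
  moves:
    - [2.5, 0, -0.2, 0, 0, 0, 0]
    - [2.5, 0, -0.2, 0, 0, 0, 0]
    - [2.5, 0, -0.2, 0, 0, 0, 0]

```text
clock: 14.02
eef_pos: [0.5263, 0.1448, 0.0127]
tool_rot: [0.995, 0.096, 0.001, 0.0]
wrist_force: [4.3, -2.5, 5.3]
opening: 0.0354
gripper_force: 49.8
```

Call:
drive_tool:
  moves:
    - [2.5, 0, -0.2, 0, 0, 0, 0]
    - [2.5, 0, -0.2, 0, 0, 0, 0]
    - [2.5, 0, -0.2, 0, 0, 0, 0]

```text
clock: 14.4
eef_pos: [0.5252, 0.1507, 0.0126]
tool_rot: [0.995, 0.096, 0.001, 0.0]
wrist_force: [2.4, -2.2, 6.0]
opening: 0.0354
gripper_force: 49.8
```

Call:
drive_tool:
  moves:
    - [2.5, 0, -0.2, 0, 0, 0, 0]
    - [2.5, 0, -0.2, 0, 0, 0, 0]
    - [2.5, 0, -0.2, 0, 0, 0, 0]

```text
clock: 14.78
eef_pos: [0.5241, 0.1561, 0.0127]
tool_rot: [0.995, 0.096, 0.001, 0.0]
wrist_force: [5.1, -6.8, 6.2]
opening: 0.0356
gripper_force: 49.7
```

The push has risen to about 7.7 N, so the shoe is starting to bind. Smaller steps from here.

Call:
drive_tool:
  moves:
    - [2.5, 0, -0.1, 0, 0, 0, 0]
    - [2.5, 0, -0.1, 0, 0, 0, 0]

```text
clock: 15.02
eef_pos: [0.5238, 0.1576, 0.0127]
tool_rot: [0.995, 0.096, 0.001, 0.001]
wrist_force: [5.9, -7.1, 6.6]
opening: 0.0353
gripper_force: 49.8
```

Call:
drive_tool:
  moves:
    - [2.5, 0, -0.1, 0, 0, 0, 0]
    - [2.5, 0, -0.1, 0, 0, 0, 0]

```text
clock: 15.28
eef_pos: [0.5235, 0.1594, 0.0127]
tool_rot: [0.995, 0.096, 0.001, 0.001]
wrist_force: [5.0, -10.0, 7.3]
opening: 0.0352
gripper_force: 49.8
```

Call:
drive_tool:
  moves:
    - [2.5, 0, -0.1, 0, 0, 0, 0]
    - [2.5, 0, -0.1, 0, 0, 0, 0]

```text
clock: 15.52
eef_pos: [0.5232, 0.161, 0.0127]
tool_rot: [0.995, 0.096, 0.001, 0.001]
wrist_force: [6.0, -11.4, 6.0]
opening: 0.0351
gripper_force: 49.9
```

The push is now about 12 N, so the shoe is bound. Drawing back about 3 cm.

Call:
drive_tool:
  moves:
    - [2.5, 0, 0.2, 0, 0, 0, 0]
    - [2.5, 0, 0.4, 0, 0, 0, 0]
    - [2.5, 0, 0.6, 0, 0, 0, 0]
    - [2.5, 0, 0.6, 0, 0, 0, 0]
    - [2.5, 0, 0.5, 0, 0, 0, 0]

```text
clock: 16.15
eef_pos: [0.5271, 0.1405, 0.0126]
tool_rot: [0.995, 0.096, 0.0, -0.0]
wrist_force: [2.7, 3.1, 7.1]
opening: 0.0354
gripper_force: 50.0
```

Call:
drive_tool:
  moves:
    - [2.5, 0, 0.4, 0, 0, 0, 0]
    - [2.5, 0, 0.2, 0, 0, 0, 0]
    - [2.5, 0, 0, 0, 0, 0, 0]
    - [2.5, 0, 0, 0, 0, 0, 0]

```text
clock: 16.65
eef_pos: [0.5283, 0.1344, 0.0126]
tool_rot: [0.995, 0.096, 0.0, -0.0]
wrist_force: [3.3, -0.2, 6.2]
opening: 0.0352
gripper_force: 50.1
```

```bash
python3 - <<'E'
from h import *
o=robot.get_obs(); u=np.array([-.193,.981]); print({k:np.round(o[k],4).tolist() for k in("clock","eef_pos","wrist_force","opening")},"back mm",(o["eef_pos"][:2]-[.5232,.161])@u*1000)
cv2.imwrite("pics/w5.png",robot.snapshot("wrist")[:,:,::-1]); m=robot.camera_model("wrist"); np.savez("w5.npz",**m)
E
```

```text
{'clock': 16.65, 'eef_pos': [0.5283, 0.1344, 0.0126], 'wrist_force': [3.2586, -0.1679, 6.1535], 'opening': 0.0352} back mm -27.11134576171644
```

View pics/w5.png

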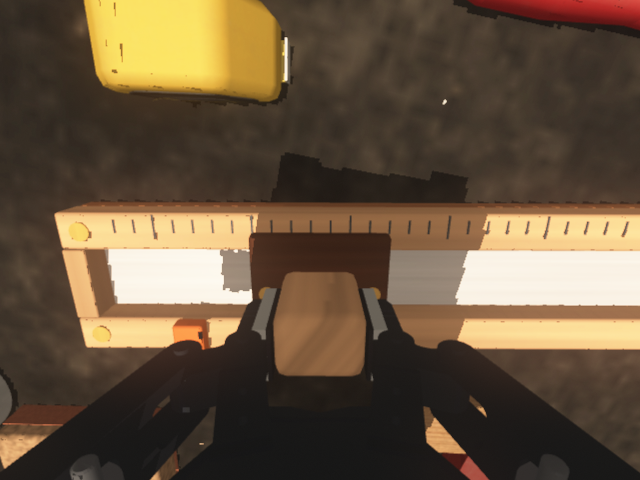

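The marker is at about (190,333) with its back near column 204, and the nose edge is at about column 251. The tape and the chisel are undisturbed. Measuring the gap from the pixel profile next.

```bash
python3 - <<'E'
from h import *
im=cv2.imread("pics/w5.png"); m=dict(np.load("w5.npz"))
for r in(324,330,336): print(r,[(c,*im[r,c,::-1].tolist()) for c in range(198,214,1)])
for r in(240,260,290): print(r,[(c,int(im[r,c].sum())) for c in range(244,258)])
print([(c,int(im[290,c].sum())) for c in range(382,396)])
u=np.array([-.193,.981,0])
pl=cast(m,[[250,240],[250,290],[390,240],[390,290]],.0395); mk=cast(m,[[203,330],[208,330]],.04)
print("plate len",(pl[0]-pl[2])@u,(pl[1]-pl[3])@u,"gap",[(a-b)@u for a in mk for b in pl[:2]])
E
```

```text
324 [(198, 154, 79, 44), (199, 154, 78, 44), (200, 153, 78, 44), (201, 152, 77, 44), (202, 150, 77, 44), (203, 146, 75, 42), (204, 144, 73, 42), (205, 143, 73, 42), (206, 148, 88, 56), (207, 157, 112, 75), (208, 158, 112, 76), (209, 218, 159, 106), (210, 250, 214, 146), (211, 250, 214, 146), (212, 250, 214, 146), (213, 250, 214, 146)]
330 [(198, 253, 161, 78), (199, 252, 155, 75), (200, 247, 139, 67), (201, 233, 119, 59), (202, 181, 89, 47), (203, 143, 72, 41), (204, 143, 71, 40), (205, 142, 72, 41), (206, 144, 78, 46), (207, 153, 98, 62), (208, 158, 111, 74), (209, 219, 160, 106), (210, 251, 215, 146), (211, 251, 215, 146), (212, 251, 214, 146), (213, 251, 214, 146)]
336 [(198, 192, 100, 55), (199, 71, 53, 44), (200, 70, 53, 44), (201, 71, 52, 42), (202, 104, 58, 38), (203, 145, 72, 39), (204, 141, 70, 38), (205, 141, 70, 39), (206, 139, 69, 38), (207, 143, 80, 47), (208, 212, 149, 96), (209, 249, 210, 142), (210, 249, 210, 141), (211, 249, 209, 141), (212, 249, 209, 141), (213, 249, 210, 142)]
240 [(244, 588), (245, 589), (246, 589), (247, 589), (248, 512), (249, 217), (250, 237), (251, 249), (252, 258), (253, 238), (254, 184), (255, 152), (256, 154), (257, 151)]
260 [(244, 412), (245, 411), (246, 409), (247, 409), (248, 408), (249, 357), (250, 238), (251, 210), (252, 164), (253, 165), (254, 164), (255, 161), (256, 160), (257, 159)]
290 [(244, 407), (245, 407), (246, 407), (247, 404), (248, 406), (249, 599), (250, 732), (251, 670), (252, 225), (253, 162), (254, 162), (255, 160), (256, 161), (257, 159)]
[(382, 132), (383, 132), (384, 132), (385, 132), (386, 127), (387, 251), (388, 391), (389, 391), (390, 391), (391, 393), (392, 390), (393, 391), (394, 390), (395, 391)]
plate len 0.06780179223494305 0.07117447312021054 gap [np.float64(0.027842216332440457), np.float64(0.026167202719693316), np.float64(0.025201243453709173), np.float64(0.023526229840962032)]
```

Odometry gives a gap of 27.1 mm and the picture gives about 27.5 mm. A further 2.8 mm back, then I let go, opening to 6 cm so the fingers stay clear of the marker.

Call:
drive_tool:
  moves:
    - [2.5, 0, 0.15, 0, 0, 0, 0]
    - [2.5, 0, 0.13, 0, 0, 0, 0]
    - [2.5, 0, 0, 0, 0, 0, 0]
    - [2.5, 0, 0, 0, 0, 0, 0]

```text
clock: 17.2
eef_pos: [0.5288, 0.1318, 0.0127]
tool_rot: [0.995, 0.096, 0.0, -0.0]
wrist_force: [2.7, 1.2, 6.5]
opening: 0.0352
gripper_force: 50.1
```

Call:
drive_tool:
  moves:
    - [3.8, 0, 0, 0, 0, 0, 0]
    - [4.5, 0, 0, 0, 0, 0, 0]
    - [5.2, 0, 0, 0, 0, 0, 0]
    - [6, 0, 0, 0, 0, 0, 0]
    - [6, 0, 0, 0, 0, 0, 0]

```text
clock: 17.82
eef_pos: [0.5284, 0.1313, 0.0124]
tool_rot: [0.995, 0.096, -0.0, -0.0]
wrist_force: [-0.0, -0.8, -0.8]
opening: 0.0601
gripper_force: 0.0
```

Call:
drive_tool:
  moves:
    - [6, 0, 0, -1, 0, 0, 0]
    - [6, 0, 0, -2, 0, 0, 0]
    - [6, 0, 0, -3, 0, 0, 0]
    - [6, 0, 0, -4, 0, 0, 0]
    - [6, 0, 0, -5, 0, 0, 0]

```text
clock: 18.45
eef_pos: [0.528, 0.1312, 0.1641]
tool_rot: [0.995, 0.096, -0.0, 0.0]
wrist_force: [0.4, 0.6, -0.2]
opening: 0.0604
gripper_force: 0.0
```

Call:
drive_tool:
  moves:
    - [6, 0, 0, -4, 0, 0, 0]
    - [6, 0, 0, 0, 0, 0, 0]
    - [6, 0, 0, 0, 0, 0, 0]

```text
clock: 18.82
eef_pos: [0.5281, 0.1313, 0.2023]
tool_rot: [0.995, 0.096, -0.0, -0.0]
wrist_force: [-0.4, -0.3, 0.3]
opening: 0.0599
gripper_force: 0.0
```

```bash
python3 - <<'E'
from h import *
o=robot.get_obs(); print({k:np.round(o[k],4).tolist() for k in("clock","eef_pos","wrist_force","opening")})
m=robot.camera_model("wrist"); np.savez("w6.npz",**m); cv2.imwrite("pics/w6.png",robot.snapshot("wrist")[:,:,::-1])
E
```

```text
{'clock': 18.825, 'eef_pos': [0.5281, 0.1313, 0.2023], 'wrist_force': [-0.3952, -0.3435, 0.3284], 'opening': 0.0599}
```

View pics/w6.png

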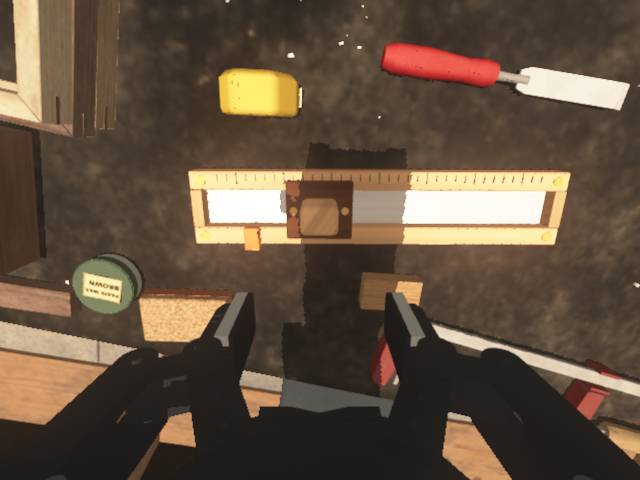

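The final view shows the shoe free at columns 287–352 and the marker standing at columns 245–260. The gap is about 29–30 mm, which agrees with odometry, and the tape, chisel and block lie where they were. Handing in.

```bash
python3 -c "
from workcell import robot
print(robot.hand_in())"
```

```text
the job is handed in; nothing more can be done
None
```

I slid the shoe until it bound at about 12 N of push, drew it back about 30 mm clear of the marker and let go, leaving the marker and everything beside the track where they were; the job is handed in at about 19 s, with no verdict shown.

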